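# Fish the burner crown out from behind the stove with the fire hook

## Task

The brass burner crown has dropped into the narrow gap between the stove and the splash panel behind it. Rake it out with the old, slightly crooked fire hook, not with your fingers and without jabbing the soft brass, past the stove's right-hand end (away from the gas inlet) so that it lies flat and well clear on the open counter, then set the hook down flat (do not drop it) on the counter to the right of the stove. Go by feel: never press the hook hard against the stove or the thin panel, shove the stove out of place or disturb the bottle, jar and bowl.

Things in the scene. Friction and masses are not known exactly. Their poses are not given: they have to be found in the camera images.
- stove: Loose 4 kg gas stove on rubber feet: steel box 300 x 300 mm, flat top 100 mm above the counter; pan support on top, at least 85 mm from the rear face, 136 mm high. Origin on the counter under its centre; x to its rear (splash panel, gap), y to its left, z up. Rear face at x = 150 mm, right-hand end at y = -150 mm, knob on the front.
- splash: Stainless splash panel fixed to the counter, parallel to the stove's rear face: 400 mm long (50 mm past each end of the stove), 102 mm high, lip and foot flange on its far side. Origin on the counter at the middle of its face towards the stove (that face is x = 0; x away from the stove, y along it, left, z up). Gap to the stove 49 to 55 mm wide, open at the top and at the right-hand (-y) end.
- gas_inlet (a point): Gas inlet on the stove's rear: brass nut (26 mm across) and down-turned elbow sticking 44 mm out into the gap, from 8 to 43 mm above the counter, so the crown cannot pass it. Point: on its axis at the rear face, 100 mm left of the stove's centre, 30 mm up; axes as the stove's.
- crown: Burner crown: brass ring, 46 mm outside, 26 mm hole, 8 mm high, 50 to 100 g, lying flat on the counter at the bottom of the gap, between the gas inlet and the right-hand end. Origin at the centre of its underside, z up.
- hook: Fire hook, 160 g, flat on the counter, foot to the left: wooden handle 110 x 24 mm, 22 mm high; from its front end a 7 mm steel rod, tip bent square into a 34 mm foot. Origin under the handle's centre; x along the handle to the front, y the way the foot points, z up. With a straight rod the bend is at (270, 0, 3.5) mm, foot end (270, 34, 3.5) mm; see hook_neck.
- hook_neck (a point): Where the rod leaves the hook's handle, (55, 0, 11) mm in its frame, axes as the handle's. The rod slopes down 2 degrees to its tip 215 mm ahead, and is out of true from use: it and its foot are swung about this point up to 0.15 rad to either side, so the tip lies up to 32 mm to the side of the handle's line. It is stiff and keeps that set; only sight or touch tells it.
- sauce: Bystander: amber sauce bottle, 64 mm in diameter, 210 mm tall, standing to the left of the stove. Origin at the centre of its base.
- jar: Bystander: glass jar with a steel lid, 70 mm in diameter, 100 mm tall, standing behind the splash panel. Origin at the centre of its base.
- bowl: Bystander: steel rice bowl, 110 mm across, 50 mm high, on the counter at the right, beyond the hook. Origin at the centre of its base.

How it is judged:
By the outcome, as a careful person would: the job done as asked, in the order asked, and still so for the second after the job is handed in, with the robot touching nothing.
It also fails if it takes over 54 s, if anything falls off the work surface, if the arm or the gripper's body presses on something with over 40 N, if the wrist force passes 120 N, or if a joint passes its speed limit or range.

## Robot

A 7-joint arm with a two-finger parallel gripper is mounted at the origin on the work surface. World frame = base frame: x ahead of the robot, y to its left, z up, the work surface at z = 0. Lengths are in mm, angles in degrees, forces in N, time in s.
With the tool pointing down it reaches from about 425 to 875 mm from the base axis. Payload 8.4 kg.
Tool frame: the origin (TCP) lies at the very end of the fingers, on their centre line; the grasp point (between the pads) lies 19 mm behind it; z points along the fingers, y is the line along which they close (so a half turn about z gives the same grasp; the last joint's range is limited). The gripper opens to 87 mm and grips with 3 to 60 N. Pads are 19 mm wide; open, the fingers measure 117 mm over their backs; the gripper's body (75 mm by 190 mm) begins 51 mm behind the grasp point.
Start: joints at [-78.048, 19.091, 2.286, 83.961, -0.768, 76.965, -3.352], TCP at [196.927, 619.422, 222.546] pointing down, gripper open.
Joint ranges: [-147.57, 147.57], [-21.85, 119.76], [-74.77, 79.35], [14.55, 137.4], [-85.83, 265.84], [4.83, 119.75], [-152.11, 152.11]. Speed limits (degrees/s): [127.2, 127.2, 159.86, 159.86, 180, 180, 180].

## Interface

Orientations are given as [roll, pitch, yaw] about the fixed x, y, z axes, in that order (R = Rz(yaw) Ry(pitch) Rx(roll)).
In Python, from cell import r gives the robot as it stands. The module is installed in compiled form; this text tells all that it offers.
- The arm moves only by the tool carry_out, never from a script. Its argument "rows" is a list of rows, each a list of 3 entries, a list of its own where there are three numbers: the finger opening in m, from 0 to 0.087, then the shift along the tool's x, y, z in m, then the turn, a rotation vector about the tool's x, y, z in degrees. A call has exactly 8 rows; each row shifts and turns the commanded pose from where the row before left it, along the tool's axes as they then stand; what a row does not reach is not made up. A row lasts 1/12 s, in which the tool goes at most 41.7 mm and 7.16 degrees, less where a joint would pass 70% of its speed; a pose out of reach is approached as far as the arm can. A call with a gripper value outside its range is refused whole. The fingers move at their own pace and stop on an object; "force" is the grip in N (left out, the last holds). Time passes only in rows, so rows that do not move let the fingers close, or fill a call up. It gives the time, the measured TCP pose, the force, the opening and the grip force at its end, in the units of the state.
- r.get_state(): the state, without advancing time (a new reading comes with each control period).
- r.read_camera(name): name is "side" or "top" or "wrist"; returns a dict with "frame" (420x560x3 uint8, blue, green, red), "intrinsics" (3x3 intrinsics, pixels), "R" (3x3) and "t" (3): a world point X has camera coordinates R X + t. Camera axes: x right, y down, z forward; pixel columns grow to the right and rows downward; lengths in mm; the calibration is good to about 2 mm. A picture is of the moment at which its call begins. There is no depth.
- r.sign_off(): hands the job in; it is judged then, once.
Trained networks look in a picture, given as the dict that the camera call returned (one of the last four; its "shot" number tells which), for a name from the list of things; names that differ only in an ending like _2 or _b are one class to them, and where a whole thing is asked for, a point or a joint stands for the part that bears it (a point fixed in the world has none). Each returns a list of dicts, best first, with "confidence" (0 to 1); they miss things now and then, are a little off and sometimes report something else, mostly with a low value. They report only what shows in the picture. A call takes as long as a camera call.
- r.find_in(picture, target): "point" ([column, row] in pixels, amid what is visible of it).
- r.pinpoint(picture, target): "point" ([column, row] in pixels: a listed point, or the origin of a listed thing).
The state is a dict: "time": time; "joint_pos": joint angles; "qd": joint speeds; "effort": joint torques, N m; "tool_pos": TCP position; "orientation": TCP orientation; "ft_force": force on the tool from outside, world axes, zero at the start; "ft_torque": the same for the moment, N m; "finger_gap": finger opening in mm; "grip_force": force on a finger pad.
Only numpy, scipy, OpenCV 4.12 (cv2) and the standard library are available. Lean on these libraries where they do the work, as an engineer would, in place of code of your own. Each camera call takes 0.05 s, during which the arm holds its last target. There are 200 camera calls.

## Working session

There is one attempt and no reset: what is moved stays moved. The work goes in short steps, Python scripts to look and compute and a tool call to move; the robot and the scene stay as the last step left them, time stands still between calls to the robot, and variables do not carry over. Pictures are saved under pics/ and viewed, at most 10 in all, crops included, and the job is handed in when it is done.

Besides the shell and the picture viewer there is one more tool, called after ">>>" as name(argument=value, ...) on one line, values as JSON. carry_out: Moves the arm, as the interface text tells. Its arguments: {"type":"object","properties":{"rows":{"type":"array","items":{"type":"array"}},"force":{"type":"number"}},"required":["rows"]}

```bash
mkdir -p pics; cat > h.py <<'E'
import numpy as np,cv2
from cell import r
def ray(p,px):
    K=np.array(p["intrinsics"]);R=np.array(p["R"]);t=np.array(p["t"]).ravel()
    d=R.T@np.linalg.inv(K)@np.array([px[0],px[1],1.]);c=-R.T@t
    return c,d
def onz(p,px,z):
    c,d=ray(p,px);return c+d*(z-c[2])/d[2]
def proj(p,X):
    K=np.array(p["intrinsics"]);q=K@(np.array(p["R"])@np.array(X,float)+np.array(p["t"]).ravel());return q[:2]/q[2]
E
python3 - <<'E'
from h import *
s=r.get_state();print(s)
for n in("top","side"):
    p=r.read_camera(n);cv2.imwrite(f"pics/{n}0.png",p["frame"])
    c=ray(p,(280,210));print(n,c)
    for t,z in(("stove",0),("splash",0),("gas_inlet",30),("crown",0),("hook",0),("hook_neck",11),("sauce",0),("jar",0),("bowl",0)):
        for d in r.pinpoint(p,t)[:2]: print(t,np.round(d["point"]),round(d["confidence"],2),np.round(onz(p,d["point"],z)))
E
```

```text
{'time': 0.0, 'joint_pos': array([-78.04856201,  19.13226167,   2.28300857,  84.01062069,
        -0.76720163,  76.96354556,  -3.35034978]), 'qd': array([-0.02329617,  0.0294334 ,  0.05145584,  0.00758152, -0.019045  ,
        0.04149972, -0.04111736]), 'effort': array([ 2.95460750e-04, -6.56366014e+01,  1.33513223e+00, -4.03792691e+01,
       -5.98144834e-02,  4.52740781e-02,  1.51785625e-04]), 'tool_pos': array([196.7973429 , 619.01528936, 221.65694274]), 'orientation': array([-1.79909005e+02,  6.25696234e-03,  1.62366930e+02]), 'ft_force': array([-0.18114913,  0.67621666,  0.07417311]), 'ft_torque': array([ 0.02489738, -0.04013781,  0.02667924]), 'grip_force': 0.0, 'finger_gap': 87.36248380030837}
top (array([ 438.78774761,   51.11867749, 1331.63307789]), array([ 0.08619951, -0.00796104, -0.99626441]))
stove [230. 269.] 0.71 [396. 177.   0.]
stove [419. 248.] 0.31 [ 445. -338.    0.]
splash [230. 190.] 0.92 [612. 176.   0.]
gas_inlet [194. 210.] 0.93 [555. 270.  30.]
crown [230. 201.] 0.63 [581. 176.   0.]
hook [420. 249.] 0.72 [ 443. -341.    0.]
hook [192. 211.] 0.28 [553. 281.   0.]
hook_neck [400. 249.] 0.93 [ 443. -281.   11.]
hook_neck [194. 210.] 0.44 [556. 273.  11.]
sauce [131. 280.] 0.86 [369. 443.   0.]
sauce [233. 266.] 0.61 [402. 170.   0.]
jar [249. 151.] 0.67 [718. 125.   0.]
bowl [435. 161.] 0.81 [ 684. -390.    0.]
side (array([ -55.20775305, -814.46116316, 1169.82512256]), array([ 0.3951683 ,  0.54167556, -0.74220185]))
stove [215. 202.] 0.85 [410. 186.   0.]
splash [268. 183.] 0.59 [603. 165.   0.]
gas_inlet [237. 162.] 0.56 [553. 283.  30.]
hook [318. 315.] 0.79 [ 437. -334.    0.]
hook [266. 182.] 0.38 [599. 171.   0.]
hook_neck [309. 301.] 0.9 [ 437. -292.   11.]
hook_neck [169. 162.] 0.47 [365. 437.  11.]
sauce [169. 163.] 0.9 [365. 444.   0.]
jar [302. 181.] 0.94 [707. 107.   0.]
bowl [398. 290.] 0.76 [ 674. -397.    0.]
bowl [238. 163.] 0.36 [570. 306.   0.]
```

```bash
python3 - <<'E'
import cv2
a=cv2.imread("pics/top0.png");b=cv2.imread("pics/side0.png")
cv2.imwrite("pics/m0.png",cv2.resize(a[110:350,80:480],(800,480),interpolation=cv2.INTER_CUBIC))
cv2.imwrite("pics/m1.png",cv2.resize(b[120:370,130:450],(768,600),interpolation=cv2.INTER_CUBIC))
E
```

```text
(no output)
```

View pics/m0.png

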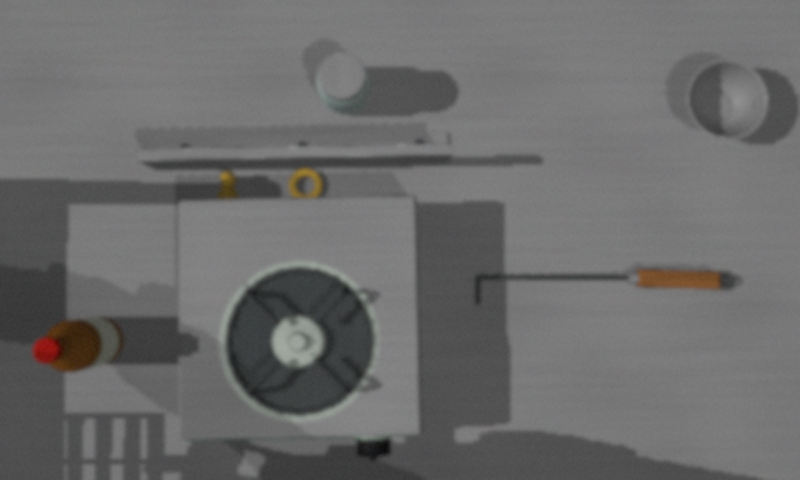

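View pics/m1.png

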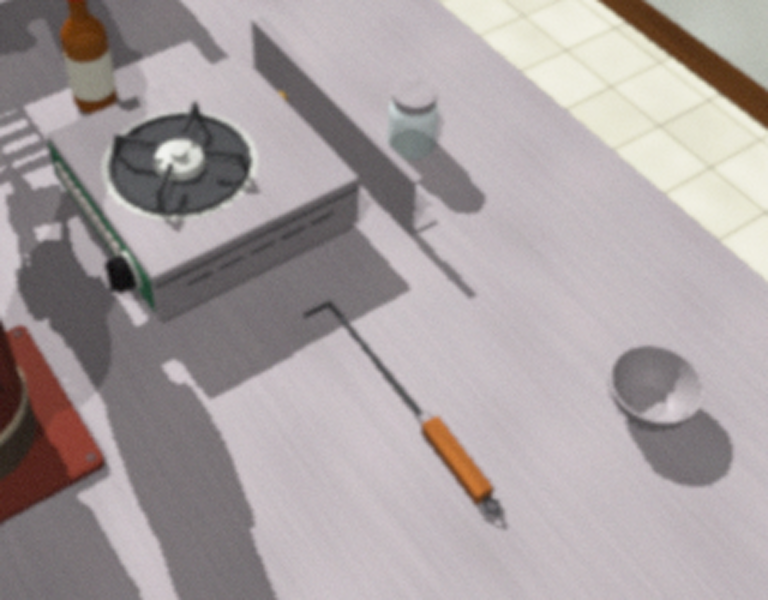

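The crown lies flat in the gap at crop pixel (306,184), with the gas inlet to its left at (228,184). The hook lies to the right of the stove, bend at (478,277), foot end at (478,303) and handle from 637 to 730 on row 279. It points along +y with its foot towards −x.

I'll write a planner and go above the handle.

```bash
cat >> h.py <<'E'
from scipy.spatial.transform import Rotation as Ro
def pose():
    s=r.get_state();return np.array(s["tool_pos"]),Ro.from_euler("xyz",s["orientation"],degrees=True),s
def plan(wps,p=None,R=None):
    """wps: (pos, Rotation, rows); prints per row-set the shift (m) and turn (deg), tool axes"""
    if p is None: p,R,_=pose()
    out=[]
    for q,Q,n in wps:
        q=np.array(q,float);rv=(R.inv()*Q).as_rotvec()/n;p0=p
        for i in range(n):
            t=p0+(q-p0)*(i+1)/n
            out.append((R.inv().apply(t-p)/1e3,np.degrees(rv)))
            p=t;R=R*Ro.from_rotvec(rv)
    for i,(a,b) in enumerate(out):
        print(i//8,"[%s],[%s]"%(",".join("%.3f"%v for v in a),",".join("%.1f"%v for v in b)))
def down(yaw,tilt=0,roll=0):  # tilt about tool y after yaw
    return Ro.from_euler("xyz",[180,0,yaw],degrees=True)*Ro.from_euler("y",tilt,degrees=True)*Ro.from_euler("x",roll,degrees=True)
E
python3 - <<'E'
from h import *
plan([((450,400,330),down(140),10),((600,50,330),down(110),11),((440,-330,220),down(90),11)])
E
```

```text
0 [-0.031,-0.013,-0.011],[0.0,-0.0,2.2]
0 [-0.031,-0.012,-0.011],[0.0,-0.0,2.2]
0 [-0.032,-0.011,-0.011],[0.0,-0.0,2.2]
0 [-0.032,-0.010,-0.011],[0.0,-0.0,2.2]
0 [-0.032,-0.008,-0.011],[0.0,-0.0,2.2]
0 [-0.033,-0.007,-0.011],[0.0,-0.0,2.2]
0 [-0.033,-0.006,-0.011],[0.0,-0.0,2.2]
0 [-0.033,-0.004,-0.011],[0.0,-0.0,2.2]
1 [-0.033,-0.003,-0.011],[0.0,-0.0,2.2]
1 [-0.033,-0.002,-0.011],[0.0,-0.0,2.2]
1 [-0.031,-0.016,-0.000],[0.0,-0.0,2.7]
1 [-0.032,-0.014,-0.000],[0.0,-0.0,2.7]
1 [-0.032,-0.013,-0.000],[0.0,-0.0,2.7]
1 [-0.033,-0.011,-0.000],[0.0,-0.0,2.7]
1 [-0.033,-0.009,-0.000],[0.0,-0.0,2.7]
1 [-0.034,-0.008,-0.000],[0.0,-0.0,2.7]
2 [-0.034,-0.006,-0.000],[0.0,-0.0,2.7]
2 [-0.034,-0.005,-0.000],[0.0,-0.0,2.7]
2 [-0.034,-0.003,-0.000],[0.0,-0.0,2.7]
2 [-0.035,-0.001,-0.000],[0.0,-0.0,2.7]
2 [-0.035,0.000,0.000],[0.0,-0.0,2.7]
2 [-0.027,-0.025,0.010],[0.0,-0.0,1.8]
2 [-0.028,-0.025,0.010],[0.0,-0.0,1.8]
2 [-0.029,-0.024,0.010],[0.0,-0.0,1.8]
3 [-0.030,-0.023,0.010],[0.0,-0.0,1.8]
3 [-0.030,-0.022,0.010],[0.0,-0.0,1.8]
3 [-0.031,-0.021,0.010],[0.0,-0.0,1.8]
3 [-0.032,-0.020,0.010],[0.0,-0.0,1.8]
3 [-0.032,-0.019,0.010],[0.0,-0.0,1.8]
3 [-0.033,-0.018,0.010],[0.0,-0.0,1.8]
3 [-0.034,-0.017,0.010],[0.0,-0.0,1.8]
3 [-0.034,-0.016,0.010],[0.0,-0.0,1.8]
```

>>> carry_out(rows=[[0.087,[-0.031,-0.013,-0.011],[0,0,2.2]],[0.087,[-0.031,-0.012,-0.011],[0,0,2.2]],[0.087,[-0.032,-0.011,-0.011],[0,0,2.2]],[0.087,[-0.032,-0.01,-0.011],[0,0,2.2]],[0.087,[-0.032,-0.008,-0.011],[0,0,2.2]],[0.087,[-0.033,-0.007,-0.011],[0,0,2.2]],[0.087,[-0.033,-0.006,-0.011],[0,0,2.2]],[0.087,[-0.033,-0.004,-0.011],[0,0,2.2]]])

```text
time: 1.67
tool_pos: [400.8, 443.2, 311.4]
orientation: [180.0, -0.0, 144.6]
ft_force: [-0.1, 1.7, 0.1]
finger_gap: 87.2
grip_force: 0.0
```

>>> carry_out(rows=[[0.087,[-0.033,-0.003,-0.011],[0,0,2.2]],[0.087,[-0.033,-0.002,-0.011],[0,0,2.2]],[0.087,[-0.031,-0.016,0],[0,0,2.7]],[0.087,[-0.032,-0.014,0],[0,0,2.7]],[0.087,[-0.032,-0.013,0],[0,0,2.7]],[0.087,[-0.033,-0.011,0],[0,0,2.7]],[0.087,[-0.033,-0.009,0],[0,0,2.7]],[0.087,[-0.034,-0.008,0],[0,0,2.7]]])

```text
time: 2.33
tool_pos: [533.7, 209.1, 332.8]
orientation: [180.0, -0.0, 124.0]
ft_force: [0.3, -0.2, 0.0]
finger_gap: 87.0
grip_force: 0.0
```

>>> carry_out(rows=[[0.087,[-0.034,-0.006,0],[0,0,2.7]],[0.087,[-0.034,-0.005,0],[0,0,2.7]],[0.087,[-0.034,-0.003,0],[0,0,2.7]],[0.087,[-0.035,-0.001,0],[0,0,2.7]],[0.087,[-0.035,0,0],[0,0,2.7]],[0.087,[-0.027,-0.025,0.01],[0,0,1.8]],[0.087,[-0.028,-0.025,0.01],[0,0,1.8]],[0.087,[-0.029,-0.024,0.01],[0,0,1.8]]])

```text
time: 3.0
tool_pos: [559.6, -52.9, 302.0]
orientation: [-180.0, 0.0, 105.2]
ft_force: [1.4, -0.4, 0.1]
finger_gap: 87.3
grip_force: 0.0
```

>>> carry_out(rows=[[0.087,[-0.03,-0.023,0.01],[0,0,1.8]],[0.087,[-0.03,-0.022,0.01],[0,0,1.8]],[0.087,[-0.031,-0.021,0.01],[0,0,1.8]],[0.087,[-0.032,-0.02,0.01],[0,0,1.8]],[0.087,[-0.032,-0.019,0.01],[0,0,1.8]],[0.087,[-0.033,-0.018,0.01],[0,0,1.8]],[0.087,[-0.034,-0.017,0.01],[0,0,1.8]],[0.087,[-0.034,-0.016,0.01],[0,0,1.8]]])

```text
time: 3.67
tool_pos: [444.7, -330.6, 222.6]
orientation: [179.9, -0.0, 90.8]
ft_force: [0.7, 0.0, -0.1]
finger_gap: 87.2
grip_force: 0.0
```

```bash
python3 - <<'E'
from h import *
p=r.read_camera("wrist");cv2.imwrite("pics/w0.png",p["frame"])
s=r.get_state();print(s["tool_pos"],s["orientation"],ray(p,(280,210))[0])
for t,z in(("hook",0),("hook_neck",11)):
    for d in r.pinpoint(p,t)[:1]: print(t,np.round(d["point"]),round(d["confidence"],2),np.round(onz(p,d["point"],z),1))
def orange(p,z):
    h=cv2.cvtColor(p["frame"],cv2.COLOR_BGR2HSV)
    m=((h[...,0]>4)&(h[...,0]<22)&(h[...,1]>120)&(h[...,2]>60)).astype("uint8")
    n,l,st,c=cv2.connectedComponentsWithStats(m)
    for i in np.argsort(-st[1:,4])[:3]+1:
        q=np.argwhere(l==i)[:,::-1]; w=np.array([onz(p,x,z)[:2] for x in q])
        (cx,cy),sz,a=cv2.minAreaRect(w.astype("float32"));print("orange",st[i,4],np.round(c[i]),(round(cx),round(cy)),np.round(sz),a)
        v=np.linalg.svd(w-w.mean(0),full_matrices=False)[2][0];print(np.degrees(np.arctan2(v[1],v[0])))
orange(p,20)
E
```

```text
[ 439.47274538 -337.50256236  221.1173706 ] [-1.79909849e+02  1.46990672e-01  9.02079260e+01] [ 442.67852717 -263.55190531  384.40162185]
hook [280. 189.] 0.83 [ 443.9 -333.7    0. ]
hook_neck [285. 144.] 0.74 [ 448.7 -280.8   11. ]
orange 3707 [415. 326.] (609, -503) [394.  25.] 0.7262088060379028
-178.47503354717975
orange 1549 [278. 190.] (442, -335) [105.  20.] 87.12117004394531
-92.72293955431955
orange 911 [468. 278.] (674, -439) [37. 80.] 11.219620704650879
-74.8466454431884
```

View pics/w0.png

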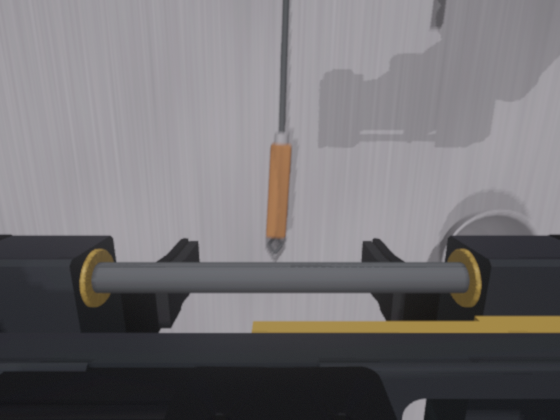

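The wrist view shows the handle from (281,145) to (277,237) and the rod from (283,130) to (287,0). The handle is turned about 3° and the rod slightly differently. I'll measure the rod's set and plan the grasp.

```bash
python3 - <<'E'
from h import *
p=r.read_camera("wrist")
g=p["frame"].max(2).astype(float)
pts=[]
for row in range(2,126,4):
    seg=g[row,262:305];k=cv2.GaussianBlur(seg[None],(5,1),0)[0];pts.append((262+k.argmin(),row))
w=np.array([onz(p,q,9)[:2] for q in pts]);v=np.polyfit(w[:,1],w[:,0],1);res=w[:,0]-np.polyval(v,w[:,1]);v=np.polyfit(w[abs(res)<2][:,1],w[abs(res)<2][:,0],1)
print("rod yaw",90-np.degrees(np.arctan(v[0])),w[0],w[-1],"x at -335:",np.polyval(v,-335))
t=r.read_camera("top");print("bend top",onz(t,(319,248.5),3.5),"foot end",onz(t,(319,261.5),3.5))
plan([((443,-336,70),down(87.2,19),5),((443,-336,6),down(87.2,19),3)])
E
```

```text
rod yaw 89.32804975190402 [ 448.57200418 -139.01099322] [ 445.81697993 -257.93007494] x at -335: 446.416869716825
bend top [447.47983393 -63.93094207   3.5       ] foot end [412.39435322 -63.21918312   3.5       ]
0 [-0.001,-0.001,0.031],[-0.1,3.8,0.7]
0 [-0.003,-0.001,0.030],[-0.1,3.8,0.7]
0 [-0.005,-0.001,0.030],[-0.1,3.8,0.7]
0 [-0.007,-0.001,0.030],[-0.1,3.8,0.7]
0 [-0.009,-0.001,0.029],[-0.1,3.8,0.7]
0 [-0.007,-0.000,0.020],[-0.0,-0.0,0.0]
0 [-0.007,-0.000,0.020],[-0.0,-0.0,0.0]
0 [-0.007,-0.000,0.020],[-0.0,-0.0,0.0]
```

>>> carry_out(rows=[[0.087,[-0.001,-0.001,0.031],[0,3.8,0.7]],[0.087,[-0.003,-0.001,0.03],[0,3.8,0.7]],[0.087,[-0.005,-0.001,0.03],[0,3.8,0.7]],[0.087,[-0.007,-0.001,0.03],[0,3.8,0.7]],[0.087,[-0.009,-0.001,0.029],[0,3.8,0.7]],[0.087,[-0.007,0,0.018],[0,0,0]],[0.087,[-0.005,0,0.015],[0,0,0]],[0.087,[0,0,0],[0,0,0]]])

```text
time: 4.58
tool_pos: [439.5, -332.3, 32.0]
orientation: [-179.2, -19.1, 87.3]
ft_force: [-0.3, 1.5, -0.3]
finger_gap: 87.0
grip_force: 0.0
```

```bash
python3 - <<'E'
from h import *
p,R,s=pose();print(p,s["orientation"],s["ft_force"],s["joint_pos"])
plan([((443,-336,6),down(87.2,19),2)])
E
```

```text
[ 439.54262076 -332.2658201    31.97330897] [-179.18331609  -19.1206409    87.29580344] [-0.31319917  1.48417095 -0.30594301] [ 10.03420123  33.69837993  42.11192604 100.19801157 -35.68222004
  73.72875582  63.72990713]
0 [-0.006,0.002,0.012],[-0.4,-0.1,0.0]
0 [-0.006,0.002,0.012],[-0.4,-0.1,0.0]
```

>>> carry_out(rows=[[0.087,[-0.006,0.002,0.012],[-0.4,0,0]],[0.087,[-0.006,0.002,0.012],[-0.4,0,0]],[0.087,[0,0,0],[0,0,0]],[0,[0,0,0],[0,0,0]],[0,[0,0,0],[0,0,0]],[0,[0,0,0],[0,0,0]],[0,[0,0,0],[0,0,0]],[0,[0,0,0],[0,0,0]]], force=50)

```text
time: 5.25
tool_pos: [443.7, -338.5, 8.7]
orientation: [179.8, -19.0, 87.2]
ft_force: [-0.4, -0.4, 0.7]
finger_gap: 61.5
grip_force: 0.0
```

>>> carry_out(rows=[[0,[0,0,0],[0,0,0]],[0,[0,0,0],[0,0,0]],[0,[0,0,0],[0,0,0]],[0,[0,0,0],[0,0,0]],[0,[0,0,0],[0,0,0]],[0,[0,0,0],[0,0,0]],[0,[0,0,0],[0,0,0]],[0,[0,0,0],[0,0,0]]])

```text
time: 5.92
tool_pos: [443.4, -338.4, 8.2]
orientation: [179.8, -19.0, 87.2]
ft_force: [0.2, 0.2, 0.0]
finger_gap: 23.6
grip_force: 50.0
```

```bash
python3 - <<'E'
from h import *
p,R,s=pose();print(p,s["orientation"],s["ft_force"],s["finger_gap"],s["grip_force"])
t=r.read_camera("top");cv2.imwrite("pics/top1.png",t["frame"])
cv2.imwrite("pics/m2.png",cv2.resize(t["frame"][160:300,150:460],(800,361),interpolation=cv2.INTER_CUBIC))
E
```

```text
[ 443.40556757 -338.35881193    8.19939315] [179.81067973 -18.98195505  87.23038865] [0.15901206 0.22137477 0.03800406] 23.56417588743658 49.99467194080353
```

View pics/m2.png

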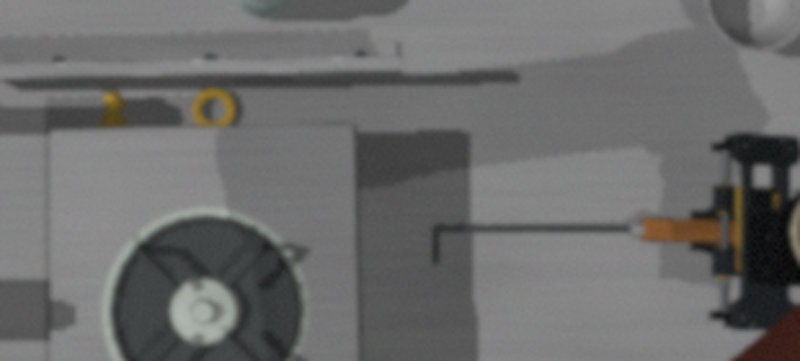

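```bash
python3 - <<'E'
from h import *
t=r.read_camera("top")
f=lambda c,ro:(150+c/2.58,160+ro/2.58)
for n,c,ro,z in(("stoveRR",356,124,100),("stoveRL",50,129,100),("crown",214,108,8),("panTopL",8,79,102),("panTopR",400,68,102),("bend",436,229,3.5),("footend",436,262,3.5)):
    print(n,np.round(onz(t,f(c,ro),z),1))
# crown by colour
h=cv2.cvtColor(t["frame"],cv2.COLOR_BGR2HSV);m=((h[...,0]>14)&(h[...,0]<35)&(h[...,1]>110)).astype("uint8")
n,l,st,c=cv2.connectedComponentsWithStats(m)
for i in range(1,n):
    if st[i,4]>20: print(st[i],c[i],np.round(onz(t,(st[i,0]+st[i,2]/2-.5,st[i,1]+st[i,3]/2-.5),8),1))
for tt,z in(("crown",0),("splash",0),("stove",0),("gas_inlet",30)):
    for d in r.pinpoint(t,tt)[:1]:print(tt,d["point"],d["confidence"],np.round(onz(t,d["point"],z),1))
# edge profile near y=60 (column ~ 275) and col 200
for col in (250,275,282): print(col,t["frame"][180:212,col].mean(1).astype(int))
E
```

```text
stoveRR [550.  21. 100.]
stoveRL [548.9 320.5 100. ]
crown [577.2 168.3   8. ]
panTopL [598.4 361.4 102. ]
panTopR [604.6 -23.1 102. ]
bend [446.8 -63.9   3.5]
footend [412.3 -63.2   3.5]
[225 194  16  14 119] [232.43697479 200.49579832] [580.9 169.5   8. ]
[190 196   8  13  80] [193.375 202.525] [578.1 275.4   8. ]
[433 233   5  32 107] [435.44859813 246.69158879] [ 443.1 -378.5    8. ]
[107 271  23  24 311] [118.65594855 282.09646302] [364.2 476.4   8. ]
crown [229.6, 201.8] 0.49 [578.3 178.1   0. ]
splash [230.7, 193.1] 0.79 [602.2 175.    0. ]
stove [231.1, 267.3] 0.8 [400.1 174.9   0. ]
gas_inlet [194.7, 211.5] 0.74 [550.3 268.4  30. ]
250 [116 116 116 125 134 137 135 128 106  76  60  61  63  72  94 106 108 109
 112 109 112 111 110 111 109 111 111 109 107 110 112 114]
275 [116 119 123 131 135 136 132 116  93  75  69  65  65  76  94 105 108 111
 109 111 110 111 109 111 112 111 107 104 104 113 114 114]
282 [114 126 135 140 137 135 127 108  84  71  66  64  63  76  93 104 108 108
 110 110 109 108 109 112 111 109 105 101 106 110 113 115]
```

```bash
cat >> h.py <<'E'
P0=np.array([443.4,-338.4,8.2]);R0=Ro.from_euler("xyz",[179.8,-19.0,87.2],degrees=True)
B=R0.inv().apply(np.array([446.8,-63.9,3.5])-P0);F=R0.inv().apply(np.array([412.3,-63.2,3.5])-P0)
def tcp(bend,R): return np.array(bend)-R.apply(B)
def tip(p,R): return p+R.apply(B),p+R.apply(F)
E
python3 - <<'E'
from h import *
Q=down(88.7,-19)
a=tcp((500,-20,140),Q);b=tcp((592,204,140),Q)
print(a,b,np.round(tip(b,Q),1))
p,R,_=pose()
plan([(a,Q,9),(b,Q,7)])
E
```

```text
[ 505.49868313 -233.47924342  312.56962975] [597.49868313  -9.47924342 312.56962975] [[592.  204.  140. ]
 [557.5 204.  140.7]]
0 [0.022,0.006,-0.028],[0.0,-4.2,-0.2]
0 [0.020,0.006,-0.030],[0.0,-4.2,-0.2]
0 [0.018,0.007,-0.031],[0.0,-4.2,-0.2]
0 [0.016,0.007,-0.032],[0.0,-4.2,-0.2]
0 [0.013,0.007,-0.033],[0.0,-4.2,-0.2]
0 [0.011,0.007,-0.034],[0.0,-4.2,-0.2]
0 [0.008,0.007,-0.035],[0.0,-4.2,-0.2]
0 [0.005,0.007,-0.035],[0.0,-4.2,-0.2]
1 [0.003,0.007,-0.036],[0.0,-4.2,-0.2]
1 [0.031,0.012,-0.011],[0.0,0.0,-0.0]
1 [0.031,0.012,-0.011],[0.0,0.0,-0.0]
1 [0.031,0.012,-0.011],[0.0,0.0,-0.0]
1 [0.031,0.012,-0.011],[0.0,0.0,-0.0]
1 [0.031,0.012,-0.011],[0.0,0.0,-0.0]
1 [0.031,0.012,-0.011],[0.0,0.0,-0.0]
1 [0.031,0.012,-0.011],[0.0,0.0,-0.0]
```

>>> carry_out(rows=[[0,[0.022,0.006,-0.028],[0,-4.2,-0.2]],[0,[0.02,0.006,-0.03],[0,-4.2,-0.2]],[0,[0.018,0.007,-0.031],[0,-4.2,-0.2]],[0,[0.016,0.007,-0.032],[0,-4.2,-0.2]],[0,[0.013,0.007,-0.033],[0,-4.2,-0.2]],[0,[0.011,0.007,-0.034],[0,-4.2,-0.2]],[0,[0.008,0.007,-0.035],[0,-4.2,-0.2]],[0,[0.005,0.007,-0.035],[0,-4.2,-0.2]]])

```text
time: 6.88
tool_pos: [499.8, -245.3, 280.0]
orientation: [179.6, 14.8, 88.6]
ft_force: [0.9, 0.7, -2.6]
finger_gap: 23.6
grip_force: 50.0
```

>>> carry_out(rows=[[0,[0.003,0.007,-0.036],[0,-4.2,-0.2]],[0,[0.031,0.012,-0.011],[0,0,0]],[0,[0.031,0.012,-0.011],[0,0,0]],[0,[0.031,0.012,-0.011],[0,0,0]],[0,[0.031,0.012,-0.011],[0,0,0]],[0,[0.031,0.012,-0.011],[0,0,0]],[0,[0.031,0.012,-0.011],[0,0,0]],[0,[0.031,0.012,-0.011],[0,0,0]]])

```text
time: 7.55
tool_pos: [595.1, -3.5, 315.0]
orientation: [179.8, 18.8, 88.9]
ft_force: [1.0, -0.4, -1.5]
finger_gap: 23.3
grip_force: 50.0
```

```bash
python3 - <<'E'
from h import *
t=r.read_camera("top");t=r.read_camera("top");t=r.read_camera("top")
p,R,s=pose();print(p,s["orientation"],s["ft_force"],s["finger_gap"]);b,f=tip(p,R);print(np.round(b,1),np.round(f,1))
im=cv2.resize(t["frame"][150:270,170:360],(760,480),interpolation=cv2.INTER_CUBIC)
for X in(b,f):
    u=(proj(t,X)-[169.5,149.5])*4;print(u);cv2.drawMarker(im,tuple(int(v) for v in u),(0,0,255),0,10)
cv2.imwrite("pics/m3.png",im)
E
```

```text
[595.52602534  -1.44734366 314.07169071] [179.91244416  18.86902877  89.20656812] [-0.51109886 -0.22723968 -1.14298581] 23.63482598428839
[588.3 212.4 142. ] [553.8 212.1 142.6]
[162.06917773 169.76194352]
[162.43240147 225.75673701]
```

View pics/m3.png

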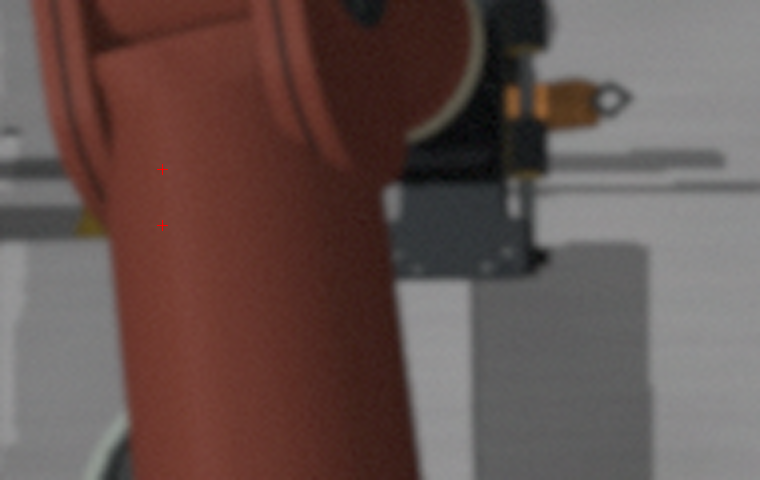

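The arm hides the gap from the top camera, so I'll use the wrist and side views.

```bash
python3 - <<'E'
from h import *
p,R,s=pose();b,f=tip(p,R)
ims=[]
for n in("wrist","side"):
    t=r.read_camera(n);im=t["frame"]
    if n=="side": 
        o=(190,100);im=im[100:254,190:330];
        im=cv2.resize(im,None,fx=3.5,fy=3.5,interpolation=cv2.INTER_CUBIC);k=3.5
    else: o=(0,0);k=1;im=im.copy();print("wrist cam",ray(t,(280,210)))
    for X in(b,f):
        u=(proj(t,X)-o)*k;print(n,u);cv2.drawMarker(im,tuple(int(v) for v in u),(0,0,255),0,8)
    cv2.imwrite(f"pics/m4{n}.png",im)
E
```

```text
wrist cam (array([596.00582727, 114.45140724, 445.56879498]), array([-0.00617246, -0.54451498, -0.83873577]))
wrist [ 264.69306772 -188.63099201]
wrist [ 209.03556964 -187.37012531]
side [231.51430245 158.73980195]
side [200.2058307  171.62223877]
```

View pics/m4wrist.png

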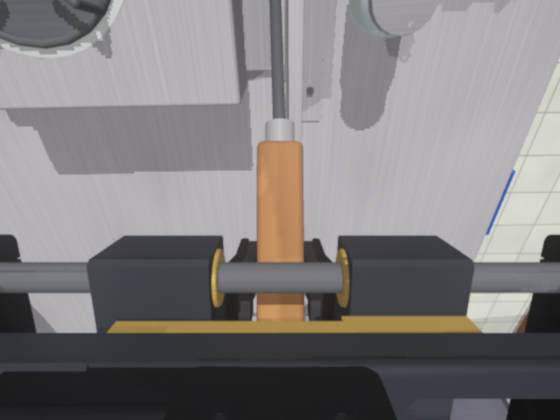

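The wrist view shows the stove's rear right corner near (240,105) and the panel's top strip at columns 286 to 302. The rod lies just on the stove side of the panel, and the foot is out of view. Next I'll look at the side view.

View pics/m4side.png

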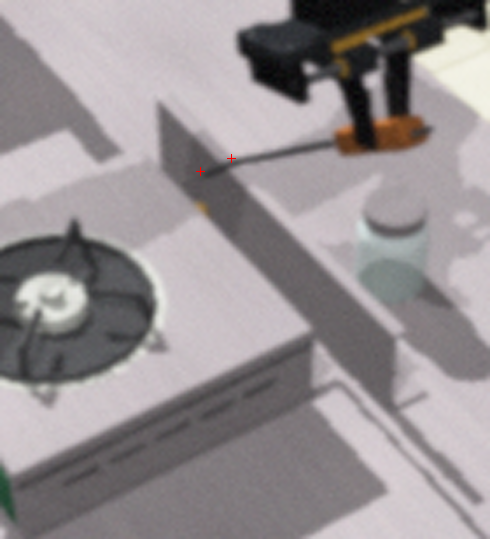

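```bash
python3 - <<'E'
from h import *
t=r.read_camera("wrist")
for px,z in(((240,104),100),((238,20),100),((287,60),102),((285,20),102),((303,121),102)):print(px,np.round(onz(t,px,z),1))
for row in(10,30,60,90): print(row,t["frame"][row,228:312:1].mean(1).astype(int).tolist())
E
```

```text
(240, 104) [552.7  18.9 100. ]
(238, 20) [557.5  95.  100. ]
(287, 60) [602.5  60.6 102. ]
(285, 20) [600.9  94.3 102. ]
(303, 121) [6.192e+02 1.000e-01 1.020e+02]
10 [178, 171, 162, 151, 129, 105, 96, 94, 95, 94, 94, 94, 94, 104, 135, 155, 157, 159, 161, 160, 160, 159, 159, 158, 158, 158, 158, 157, 156, 157, 158, 160, 161, 159, 157, 154, 155, 158, 157, 156, 156, 135, 97, 91, 97, 100, 103, 105, 105, 103, 101, 96, 93, 123, 160, 172, 155, 130, 118, 113, 153, 181, 186, 186, 187, 187, 185, 186, 187, 187, 186, 184, 184, 184, 179, 163, 154, 156, 156, 157, 157, 158, 160, 162]
30 [182, 182, 178, 171, 162, 149, 124, 102, 97, 96, 96, 97, 95, 94, 99, 124, 148, 155, 157, 160, 162, 161, 160, 159, 158, 158, 158, 158, 157, 157, 158, 159, 162, 162, 159, 156, 154, 156, 158, 157, 155, 146, 118, 91, 94, 99, 102, 105, 106, 106, 104, 100, 96, 97, 146, 172, 156, 131, 122, 118, 149, 178, 185, 185, 186, 186, 186, 186, 187, 187, 186, 184, 183, 183, 176, 165, 159, 157, 157, 158, 157, 159, 163, 163]
60 [181, 182, 182, 181, 182, 178, 170, 162, 146, 119, 101, 98, 97, 97, 98, 97, 101, 131, 153, 156, 157, 160, 162, 161, 160, 158, 158, 158, 158, 158, 158, 157, 157, 162, 164, 162, 157, 155, 156, 157, 156, 156, 141, 111, 92, 96, 101, 104, 108, 109, 108, 105, 103, 97, 98, 144, 154, 133, 123, 115, 127, 163, 183, 183, 184, 185, 185, 184, 185, 186, 185, 183, 183, 183, 172, 156, 157, 157, 158, 157, 158, 161, 163, 161]
90 [182, 181, 181, 180, 182, 182, 182, 181, 177, 168, 160, 142, 115, 102, 104, 116, 129, 134, 135, 135, 136, 158, 176, 181, 183, 183, 181, 179, 178, 180, 180, 180, 178, 179, 180, 184, 184, 181, 178, 177, 179, 179, 177, 158, 118, 96, 99, 104, 107, 111, 113, 111, 106, 105, 99, 101, 148, 175, 161, 128, 119, 156, 180, 182, 182, 182, 182, 182, 184, 185, 184, 182, 181, 179, 164, 151, 156, 156, 137, 109, 104, 103, 102, 104]
```

The side view shows the rod slanting down over the gap, with the foot end at (203,174). That is within one raw pixel of my prediction of (200,171). I'll align and lower partway.

```bash
python3 - <<'E'
from h import *
t=r.read_camera("wrist")
for a,c,z in(((288,10),(289,90),102),((231.7,10),(239.3,90),100)):
    A,C=onz(t,a,z),onz(t,c,z);print(A,C,90-np.degrees(np.arctan((A-C)[0]/(A-C)[1])))
Q=down(88.7,-19);p,R,_=pose()
plan([(tcp((592,204,140),Q),Q,2),(tcp((592,204,50),Q),Q,5)])
E
```

```text
[603.76793585 101.33559158 102.        ] [604.29813008  31.73600516 102.        ] 90.43645811374022
[552.52404827 102.3523283  100.        ] [553.18331204  32.37695778 100.        ] 90.53978869243373
0 [-0.001,0.002,0.002],[0.1,-0.1,0.0]
0 [-0.001,0.002,0.002],[0.1,-0.1,0.0]
0 [0.006,-0.000,0.017],[0.0,-0.0,-0.0]
0 [0.006,-0.000,0.017],[0.0,-0.0,-0.0]
0 [0.006,-0.000,0.017],[0.0,-0.0,-0.0]
0 [0.006,-0.000,0.017],[0.0,-0.0,-0.0]
0 [0.006,-0.000,0.017],[0.0,-0.0,-0.0]
```

>>> carry_out(rows=[[0,[-0.001,0.002,0.002],[0.1,-0.1,0]],[0,[-0.001,0.002,0.002],[0.1,-0.1,0]],[0,[0.006,0,0.017],[0,0,0]],[0,[0.006,0,0.017],[0,0,0]],[0,[0.006,0,0.017],[0,0,0]],[0,[0.006,0,0.017],[0,0,0]],[0,[0.006,0,0.017],[0,0,0]],[0,[0,0,0],[0,0,0]]])

```text
time: 8.57
tool_pos: [597.2, -8.4, 218.8]
orientation: [-179.7, 19.1, 88.9]
ft_force: [0.1, 0.2, -2.7]
finger_gap: 23.7
grip_force: 50.0
```

```bash
python3 - <<'E'
from h import *
t=r.read_camera("wrist");s0=r.read_camera("side")
p,R,s=pose();b,f=tip(p,R);print(np.round(p,1),s["orientation"],s["ft_force"],np.round(b,1),np.round(f,1))
# rod and edges in wrist rows
for row in(10,40,70): print(row,t["frame"][row,200:320].mean(1).astype(int).tolist())
Q=down(88.7,-19)
plan([(tcp((592,204,12),Q),Q,4),(tcp((592,204,5),Q),Q,2)])
a=cv2.resize(t["frame"][0:150,180:330],None,fx=2.6,fy=2.6,interpolation=cv2.INTER_CUBIC)
c=cv2.resize(s0["frame"][110:220,215:325],(390,390),interpolation=cv2.INTER_CUBIC)
cv2.imwrite("pics/m5.png",np.hstack([a,c]))
E
```

```text
[598.7  -8.5 222.2] [-179.94730073   19.05517144   88.84880048] [-0.08176263  0.00861035 -1.57222403] [592.6 204.8  49.4] [558.1 204.8  50.2]
10 [183, 184, 183, 184, 185, 185, 181, 173, 167, 161, 154, 139, 118, 102, 98, 98, 97, 95, 96, 97, 96, 95, 96, 97, 97, 96, 96, 95, 96, 103, 111, 138, 157, 158, 159, 162, 163, 163, 162, 162, 162, 161, 160, 160, 159, 159, 159, 159, 159, 159, 159, 161, 162, 164, 164, 161, 158, 157, 157, 158, 160, 161, 159, 158, 161, 162, 162, 160, 157, 130, 91, 93, 98, 102, 105, 107, 107, 104, 102, 97, 95, 131, 165, 175, 157, 132, 124, 116, 109, 136, 163, 169, 168, 168, 170, 170, 170, 169, 169, 169, 170, 170, 170, 169, 167, 166, 166, 167, 168, 161, 154, 156, 158, 159, 160, 159, 159, 161, 163, 165]
40 [185, 183, 183, 183, 184, 185, 184, 184, 185, 186, 181, 174, 167, 162, 152, 134, 113, 101, 99, 99, 98, 97, 98, 99, 98, 99, 98, 99, 97, 97, 97, 97, 107, 137, 158, 159, 159, 161, 163, 164, 164, 163, 163, 161, 160, 160, 160, 160, 160, 160, 160, 160, 160, 162, 164, 165, 164, 161, 158, 156, 157, 159, 160, 158, 158, 160, 162, 162, 161, 156, 130, 93, 95, 101, 103, 107, 109, 1
[... 336 characters left out ...]
100, 101, 101, 100, 100, 101, 101, 99, 98, 99, 100, 109, 139, 157, 159, 159, 162, 163, 164, 164, 162, 162, 160, 161, 161, 160, 161, 160, 160, 160, 160, 163, 165, 166, 163, 160, 157, 157, 159, 160, 159, 158, 160, 162, 163, 161, 149, 119, 94, 98, 103, 106, 110, 112, 112, 108, 105, 100, 99, 128, 141, 134, 132, 125, 117, 121, 148, 165, 167, 166, 166, 167, 167, 166, 166, 168, 168, 168, 168, 167, 166, 165, 166, 165, 158, 155, 159, 159, 161, 160, 158, 160, 164, 165, 164, 162]
0 [0.003,-0.000,0.009],[-0.0,0.0,0.0]
0 [0.003,-0.000,0.009],[-0.0,0.0,0.0]
0 [0.003,-0.000,0.009],[-0.0,0.0,0.0]
0 [0.003,-0.000,0.009],[-0.0,0.0,0.0]
0 [0.001,0.000,0.003],[-0.0,0.0,0.0]
0 [0.001,-0.000,0.003],[-0.0,0.0,0.0]
```

View pics/m5.png

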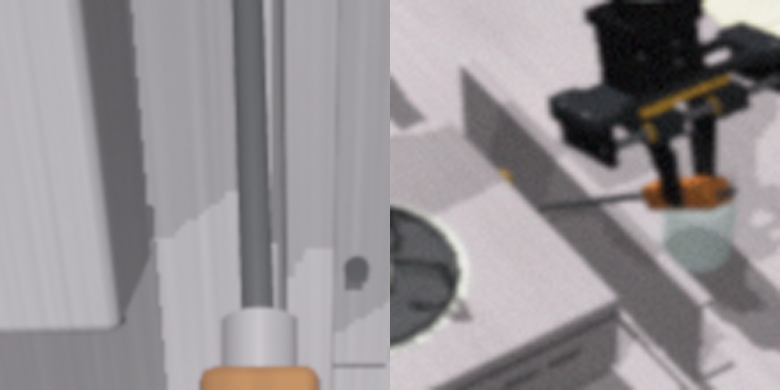

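The left half shows the rod beside the panel's face strip, with clear counter on the stove side. The right half shows the rod going down into the gap. I'll check its lateral position from the wrist rays.

```bash
python3 - <<'E'
from h import *
t=r.read_camera("wrist");p,R,s=pose();b,f=tip(p,R)
pts=[]
for row in range(2,100,6):
    L=t["frame"][row,255:300].mean(1).astype(float)
    d=np.where(L<118)[0];d=d[d<29]; 
    # rod = first dark run
    run=[d[0]]
    for k in d[1:]:
        if k==run[-1]+1: run.append(k)
        else: break
    col=255+np.mean(run)
    c,v=ray(t,(col,row)); n=np.array([0,np.sin(np.radians(39.9)),np.cos(np.radians(39.9))])
    X=c+v*(n@(b-c))/(n@v);pts.append(X)
pts=np.array(pts);q=np.polyfit(pts[:,1],pts[:,0],1)
print(pts[0],pts[-1],"yaw",90-np.degrees(np.arctan(q[0])),"x at bend",np.polyval(q,b[1]),"model",b)
for a,z in(((289,10),102),((289.3,70),102),((211,10),100),((218.5,70),100)):print(onz(t,a,z))
E
```

```text
[597.54688586 106.10366783 133.04493231] [598.13282198  61.89230686 170.01136795] yaw 90.89762445266571 x at bend 595.9508095428 model [593.39192755 205.03274076  50.32738807]
[605.94250007 101.23882179 102.        ]
[605.96044302  64.37628901 102.        ]
[554.05983038 102.26111078 100.        ]
[554.39366997  65.09250438 100.        ]
```

>>> carry_out(rows=[[0,[0.003,0,0.009],[0,0,0]],[0,[0.003,0,0.009],[0,0,0]],[0,[0.003,0,0.009],[0,0,0]],[0,[0.003,0,0.009],[0,0,0]],[0,[0.001,0,0.003],[0,0,0]],[0,[0,0,0],[0,0,0]],[0,[0,0,0],[0,0,0]],[0,[0,0,0],[0,0,0]]])

```text
time: 9.38
tool_pos: [599.2, -8.3, 181.3]
orientation: [180.0, 19.0, 88.9]
ft_force: [-0.3, -0.2, -1.4]
finger_gap: 23.8
grip_force: 50.0
```

```bash
python3 - <<'E'
from h import *
p,R,s=pose();b,f=tip(p,R);print(np.round(p,1),s["orientation"],s["ft_force"],np.round(b,1),np.round(f,1))
d=R.inv().apply([[0,0,-1],[0,-1,0],[1,0,0]]);print("down",d[0],"right",d[1],"+x",d[2])
E
```

```text
[599.2  -8.3 181.3] [179.9758289   19.02212164  88.85959928] [-0.27367063 -0.17256152 -1.38588103] [593.1 205.1   8.7] [558.6 205.    9.4]
down [ 3.25933191e-01 -3.98828333e-04  9.45392721e-01] right [-0.94520555  0.01976496  0.325877  ] +x [ 0.01881562  0.99980457 -0.00606508]
```

>>> carry_out(rows=[[0,[0.0005,0,0.0014],[0,0,0]],[0,[0.0005,0,0.0014],[0,0,0]],[0,[0.0004,0,0.001],[0,0,0]],[0,[0,0,0],[0,0,0]],[0,[0,0,0],[0,0,0]],[0,[0,0,0],[0,0,0]],[0,[0,0,0],[0,0,0]],[0,[0,0,0],[0,0,0]]])

```text
time: 10.05
tool_pos: [599.0, -8.1, 177.0]
orientation: [180.0, 19.0, 88.9]
ft_force: [-0.1, 0.6, -1.4]
finger_gap: 23.7
grip_force: 50.0
```

>>> carry_out(rows=[[0,[-0.0028,0.0001,0.001],[0,0,0]],[0,[-0.0028,0.0001,0.001],[0,0,0]],[0,[-0.0028,0.0001,0.001],[0,0,0]],[0,[-0.0028,0.0001,0.001],[0,0,0]],[0,[-0.0028,0.0001,0.001],[0,0,0]],[0,[-0.0028,0.0001,0.001],[0,0,0]],[0,[-0.0028,0.0001,0.001],[0,0,0]],[0,[-0.0028,0.0001,0.001],[0,0,0]]])

```text
time: 10.72
tool_pos: [599.2, -32.3, 176.6]
orientation: [-180.0, 19.0, 88.9]
ft_force: [0.6, 1.5, -1.6]
finger_gap: 23.7
grip_force: 50.0
```

```bash
python3 - <<'E'
from h import *
p,R,s=pose();b,f=tip(p,R);print(np.round(p,1),s["orientation"],s["ft_force"],s["ft_torque"],np.round(b,1),np.round(f,1))
E
```

```text
[599.2 -32.3 176.6] [-179.99178716   19.02069376   88.87184482] [ 0.55204131  1.53338785 -1.62273293] [ 0.59059144  0.06053024 -0.01858848] [593.1 181.1   4. ] [558.6 181.1   4.7]
```

>>> carry_out(rows=[[0,[-0.0057,0.0002,0.002],[0,0,0]],[0,[-0.0057,0.0002,0.002],[0,0,0]],[0,[-0.0057,0.0002,0.002],[0,0,0]],[0,[-0.0057,0.0002,0.002],[0,0,0]],[0,[-0.0057,0.0002,0.002],[0,0,0]],[0,[-0.0057,0.0002,0.002],[0,0,0]],[0,[-0.0057,0.0002,0.002],[0,0,0]],[0,[0,0,0],[0,0,0]]])

```text
time: 11.38
tool_pos: [599.6, -76.3, 176.7]
orientation: [180.0, 19.1, 88.8]
ft_force: [0.0, -1.3, 0.7]
finger_gap: 23.2
grip_force: 50.0
```

```bash
python3 - <<'E'
from h import *
for n in("top","side","wrist"):
    t=r.read_camera(n);print(n,[(np.round(d["point"]),round(d["confidence"],2),np.round(onz(t,d["point"],4))) for d in r.find_in(t,"crown")[:2]])
    print("stove",[(np.round(onz(t,d["point"],0))) for d in r.pinpoint(t,"stove")[:1]])
p,R,s=pose();b,f=tip(p,R);print(np.round(p,1),s["orientation"],s["ft_force"],s["ft_torque"],np.round(b,1),np.round(f,1))
E
```

```text
top []
stove [array([402., 172.,   0.])]
side []
stove [array([402., 163.,   0.])]
wrist [(array([308.,  48.]), 0.69, array([624.,   7.,   4.]))]
stove []
[599.9 -73.9 176.4] [-179.9979917    19.01355172   88.89521478] [0.85728606 0.22397274 0.46726416] [ 0.33991837 -0.0152173   0.01078385] [593.7 139.5   3.7] [559.2 139.4   4.5]
```

>>> carry_out(rows=[[0,[-0.0059,0.0002,0.0015],[0,0,0]],[0,[-0.0057,0.0002,0.002],[0,0,0]],[0,[-0.0057,0.0002,0.002],[0,0,0]],[0,[-0.0057,0.0002,0.002],[0,0,0]],[0,[-0.0057,0.0002,0.002],[0,0,0]],[0,[-0.0057,0.0002,0.002],[0,0,0]],[0,[-0.0057,0.0002,0.002],[0,0,0]],[0,[-0.0057,0.0002,0.002],[0,0,0]]])

```text
time: 12.5
tool_pos: [600.4, -123.4, 176.6]
orientation: [-180.0, 19.0, 88.9]
ft_force: [0.0, 1.2, -1.7]
finger_gap: 23.4
grip_force: 50.0
```

>>> carry_out(rows=[[0,[-0.0057,0.0002,0.002],[0,0,0]],[0,[-0.0057,0.0002,0.002],[0,0,0]],[0,[-0.0057,0.0002,0.002],[0,0,0]],[0,[-0.0057,0.0002,0.002],[0,0,0]],[0,[-0.0057,0.0002,0.002],[0,0,0]],[0,[-0.0057,0.0002,0.002],[0,0,0]],[0,[-0.0057,0.0002,0.002],[0,0,0]],[0,[0,0,0],[0,0,0]]])

```text
time: 13.17
tool_pos: [600.7, -166.9, 176.7]
orientation: [180.0, 19.1, 88.8]
ft_force: [0.3, -1.0, 0.4]
finger_gap: 23.6
grip_force: 50.0
```

```bash
python3 - <<'E'
from h import *
ims=[]
for n in("top","side","wrist"):
    t=r.read_camera(n);print(n,[(np.round(d["point"]),round(d["confidence"],2),np.round(onz(t,d["point"],4))) for d in r.find_in(t,"crown")[:2]])
    if n=="side": ims.append(cv2.resize(t["frame"][130:270,220:360],(390,390),interpolation=cv2.INTER_CUBIC))
    if n=="wrist": ims.append(cv2.resize(t["frame"][0:200,180:380],(390,390),interpolation=cv2.INTER_CUBIC))
cv2.imwrite("pics/m6.png",np.hstack(ims))
p,R,s=pose();b,f=tip(p,R);print(np.round(p,1),s["orientation"],s["ft_force"],s["ft_torque"],np.round(b,1),np.round(f,1))
E
```

```text
top [(array([290., 205.]), 0.55, array([567.,  14.,   4.]))]
side [(array([280., 212.]), 0.5, array([560.,  28.,   4.]))]
wrist [(array([280., 193.]), 0.74, array([ 600., -226.,    4.]))]
[ 601.2 -164.7  176.5] [179.99200167  19.02615167  88.89123906] [ 0.1264562   0.25210223 -0.36266424] [ 0.2112768   0.0671655  -0.00835213] [595.   48.7   3.9] [560.5  48.6   4.6]
```

View pics/m6.png

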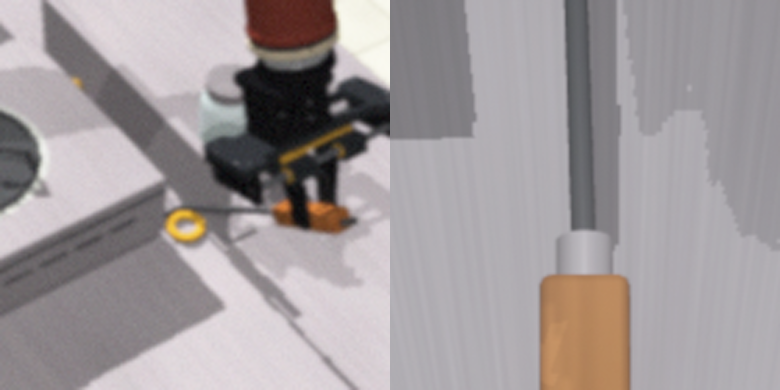

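The crown is coming out past the stove's right end, at crop pixel (185,226). The foot is still behind it. I'll pull 35 mm more and measure.

>>> carry_out(rows=[[0,[-0.0057,0.0002,0.002],[0,0,0]],[0,[-0.0057,0.0002,0.002],[0,0,0]],[0,[-0.0057,0.0002,0.002],[0,0,0]],[0,[-0.0057,0.0002,0.002],[0,0,0]],[0,[-0.0057,0.0002,0.002],[0,0,0]],[0,[-0.0057,0.0002,0.002],[0,0,0]],[0,[0,0,0],[0,0,0]],[0,[0,0,0],[0,0,0]]])

```text
time: 14.13
tool_pos: [601.3, -202.4, 176.5]
orientation: [180.0, 19.1, 88.8]
ft_force: [0.2, -1.0, 0.7]
finger_gap: 23.8
grip_force: 50.0
```

```bash
cat >> h.py <<'E'
def crown(show=None):
    ims=[]
    for n in("top","side"):
        t=r.read_camera(n);h=cv2.cvtColor(t["frame"],cv2.COLOR_BGR2HSV);m=((h[...,0]>14)&(h[...,0]<35)&(h[...,1]>110)).astype("uint8")
        m=cv2.morphologyEx(m,cv2.MORPH_CLOSE,np.ones((5,5)))
        k,l,st,c=cv2.connectedComponentsWithStats(m)
        for i in range(1,k):
            if st[i,4]>40:
                X=onz(t,(st[i,0]+st[i,2]/2-.5,st[i,1]+st[i,3]/2-.5),5)
                if 480<X[0]<680 and -250<X[1]<120: print(n,st[i],np.round(X,1))
E
python3 - <<'E'
from h import *
crown()
p,R,s=pose();b,f=tip(p,R);print(np.round(p,1),s["orientation"],s["ft_force"],np.round(b,1),np.round(f,1))
E
```

```text
top [292 194  17  14 137] [578.9 -14.5   5. ]
side [286 212  14  12 111] [580.1 -13.    5. ]
[ 601.6 -201.5  176.5] [179.9876301   19.04579121  88.85441566] [0.74638106 0.0762154  0.90789247] [595.6  11.8   3.7] [561.1  11.8   4.4]
```

The crown is centred on the foot and clear of the gap, so I'll keep pulling.

>>> carry_out(rows=[[0,[-0.0059,0.0002,0.0015],[0,0,0]],[0,[-0.0057,0.0002,0.002],[0,0,0]],[0,[-0.0057,0.0002,0.002],[0,0,0]],[0,[-0.0057,0.0002,0.002],[0,0,0]],[0,[-0.0057,0.0002,0.002],[0,0,0]],[0,[-0.0057,0.0002,0.002],[0,0,0]],[0,[-0.0057,0.0002,0.002],[0,0,0]],[0,[-0.0057,0.0002,0.002],[0,0,0]]])

```text
time: 14.9
tool_pos: [602.1, -250.3, 176.5]
orientation: [-180.0, 19.0, 88.9]
ft_force: [0.4, 1.0, -1.2]
finger_gap: 23.5
grip_force: 50.0
```

>>> carry_out(rows=[[0,[-0.0057,0.0002,0.002],[0,0,0]],[0,[-0.0057,0.0002,0.002],[0,0,0]],[0,[-0.0057,0.0002,0.002],[0,0,0]],[0,[-0.0057,0.0002,0.002],[0,0,0]],[0,[-0.0057,0.0002,0.002],[0,0,0]],[0,[-0.0057,0.0002,0.002],[0,0,0]],[0,[-0.0057,0.0002,0.002],[0,0,0]],[0,[-0.0057,0.0002,0.002],[0,0,0]]])

```text
time: 15.57
tool_pos: [602.8, -298.5, 176.2]
orientation: [-180.0, 19.0, 88.9]
ft_force: [-0.2, 1.3, -1.6]
finger_gap: 23.6
grip_force: 50.0
```

```bash
python3 - <<'E'
from h import *
crown()
p,R,s=pose();b,f=tip(p,R);print(np.round(p,1),s["orientation"],s["ft_force"],np.round(b,1),np.round(f,1))
E
```

```text
top [326 193  18  14 130] [ 580.5 -109.     5. ]
side [304 231  15  13 149] [ 581.3 -109.6    5. ]
[ 602.3 -299.7  176.5] [179.99806609  19.07957128  88.77060596] [ 0.80529354 -2.02454066 -0.56296703] [596.6 -86.5   3.7] [562.1 -86.5   4.4]
```

>>> carry_out(rows=[[0,[-0.0057,0.0002,0.002],[0,0,0]],[0,[-0.0057,0.0002,0.002],[0,0,0]],[0,[-0.0057,0.0002,0.002],[0,0,0]],[0,[-0.0057,0.0002,0.002],[0,0,0]],[0,[-0.0057,0.0002,0.002],[0,0,0]],[0,[0,0,0],[0,0,0]],[0,[0.008,0,-0.003],[0,0,0]],[0,[0,0,0],[0,0,0]]])

```text
time: 16.33
tool_pos: [603.9, -318.1, 176.3]
orientation: [180.0, 19.0, 88.9]
ft_force: [0.6, 1.2, -0.4]
finger_gap: 23.6
grip_force: 50.0
```

```bash
python3 - <<'E'
from h import *
crown()
p,R,s=pose();b,f=tip(p,R);print(np.round(p,1),s["orientation"],s["ft_force"],np.round(b,1),np.round(f,1))
Q=R
plan([(p+[0,0,100],R,4),(tcp((480,-90,110),Q),Q,4),(P0+[0,5,45],R0,12),(P0+[0,0,3],R0,4)])
E
```

```text
top [339 193  16  14 131] [ 580.1 -141.8    5. ]
side [311 238  14  12 115] [ 582.5 -140.9    5. ]
[ 603.9 -318.3  176.2] [-179.99857535   18.98226222   88.96657615] [-0.57255581  1.07085493 -0.40711037] [ 597.4 -104.8    3.7] [ 562.9 -104.9    4.4]
0 [-0.008,-0.000,-0.024],[0.0,0.0,0.0]
0 [-0.008,-0.000,-0.024],[0.0,0.0,0.0]
0 [-0.008,-0.000,-0.024],[0.0,0.0,0.0]
0 [-0.008,-0.000,-0.024],[0.0,0.0,0.0]
0 [0.002,-0.029,-0.003],[0.0,0.0,0.0]
0 [0.002,-0.029,-0.003],[0.0,0.0,0.0]
0 [0.002,-0.029,-0.003],[0.0,0.0,0.0]
0 [0.002,-0.029,-0.003],[0.0,0.0,0.0]
1 [0.004,-0.004,0.019],[-0.0,3.2,0.2]
1 [0.003,-0.004,0.019],[-0.0,3.2,0.2]
1 [0.002,-0.004,0.019],[-0.0,3.2,0.2]
1 [0.001,-0.004,0.019],[-0.0,3.2,0.2]
1 [-0.000,-0.004,0.019],[-0.0,3.2,0.2]
1 [-0.002,-0.004,0.019],[-0.0,3.2,0.2]
1 [-0.003,-0.004,0.019],[-0.0,3.2,0.2]
1 [-0.004,-0.004,0.019],[-0.0,3.2,0.2]
2 [-0.005,-0.004,0.019],[-0.0,3.2,0.2]
2 [-0.006,-0.004,0.018],[-0.0,3.2,0.2]
2 [-0.007,-0.004,0.018],[-0.0,3.2,0.2]
2 [-0.008,-0.004,0.018],[-0.0,3.2,0.2]
2 [-0.005,0.000,0.010],[-0.0,-0.0,0.0]
2 [-0.005,0.000,0.010],[-0.0,-0.0,0.0]
2 [-0.005,0.000,0.010],[-0.0,-0.0,0.0]
2 [-0.005,0.000,0.010],[-0.0,-0.0,0.0]
```

>>> carry_out(rows=[[0,[-0.008,0,-0.024],[0,0,0]],[0,[-0.008,0,-0.024],[0,0,0]],[0,[-0.008,0,-0.024],[0,0,0]],[0,[-0.008,0,-0.024],[0,0,0]],[0,[0.002,-0.029,-0.003],[0,0,0]],[0,[0.002,-0.029,-0.003],[0,0,0]],[0,[0.002,-0.029,-0.003],[0,0,0]],[0,[0.002,-0.029,-0.003],[0,0,0]]])

```text
time: 17.1
tool_pos: [486.5, -304.5, 285.8]
orientation: [-179.9, 19.0, 88.9]
ft_force: [-1.6, 0.3, -0.2]
finger_gap: 22.8
grip_force: 50.0
```

>>> carry_out(rows=[[0,[0.004,-0.004,0.019],[0,3.2,0.2]],[0,[0.003,-0.004,0.019],[0,3.2,0.2]],[0,[0.002,-0.004,0.019],[0,3.2,0.2]],[0,[0.001,-0.004,0.019],[0,3.2,0.2]],[0,[0,-0.004,0.019],[0,3.2,0.2]],[0,[-0.002,-0.004,0.019],[0,3.2,0.2]],[0,[-0.003,-0.004,0.019],[0,3.2,0.2]],[0,[-0.004,-0.004,0.019],[0,3.2,0.2]]])

```text
time: 17.77
tool_pos: [455.7, -323.5, 133.2]
orientation: [179.8, -6.7, 87.4]
ft_force: [-0.3, -0.0, -2.0]
finger_gap: 23.7
grip_force: 50.0
```

>>> carry_out(rows=[[0,[-0.005,-0.004,0.019],[0,3.2,0.2]],[0,[-0.006,-0.004,0.018],[0,3.2,0.2]],[0,[-0.007,-0.004,0.018],[0,3.2,0.2]],[0,[-0.008,-0.004,0.018],[0,3.2,0.2]],[0,[-0.005,0,0.01],[0,0,0]],[0,[0,0,0],[0,0,0]],[0,[0,0,0],[0,0,0]],[0,[0,0,0],[0,0,0]]])

```text
time: 18.43
tool_pos: [440.1, -334.8, 47.2]
orientation: [179.9, -19.3, 86.6]
ft_force: [-0.4, 0.2, -1.0]
finger_gap: 23.7
grip_force: 50.0
```

```bash
python3 - <<'E'
from h import *
crown()
p,R,s=pose();b,f=tip(p,R);print(np.round(p,1),s["orientation"],s["ft_force"],np.round(b,1),np.round(f,1))
plan([(P0+[0,0,3],R0,4),(P0+[0,0,0],R0,2)])
E
```

```text
top [339 191  16  16 147] [ 582.8 -141.9    5. ]
side [311 239  12  11  66] [ 578.7 -140.8    5. ]
[ 440.3 -334.8   47.5] [179.87588055 -19.30582424  86.67599412] [ 0.22979725  0.36936376 -0.40254388] [446.  -60.3  44.3] [411.5 -59.3  44.3]
0 [-0.004,0.001,0.008],[0.0,-0.1,-0.1]
0 [-0.004,0.001,0.008],[0.0,-0.1,-0.1]
0 [-0.004,0.001,0.008],[0.0,-0.1,-0.1]
0 [-0.004,0.001,0.008],[0.0,-0.1,-0.1]
0 [-0.000,-0.000,0.001],[-0.0,-0.0,-0.0]
0 [-0.000,-0.000,0.001],[-0.0,-0.0,-0.0]
```

>>> carry_out(rows=[[0,[-0.003,0,0.009],[0,0.1,0]],[0,[-0.003,0,0.009],[0,0.1,0]],[0,[-0.003,0,0.009],[0,0.1,0]],[0,[-0.003,0,0.008],[0,0,0]],[0,[0,0,0],[0,0,0]],[0,[0,0,0],[0,0,0]],[0,[0,0,0],[0,0,0]],[0,[0,0,0],[0,0,0]]])

```text
time: 19.2
tool_pos: [438.7, -334.9, 8.6]
orientation: [-180.0, -19.7, 86.5]
ft_force: [-0.0, 0.0, -1.7]
finger_gap: 23.5
grip_force: 50.0
```

```bash
python3 - <<'E'
from h import *
p,R,s=pose();b,f=tip(p,R);print(np.round(p,1),s["orientation"],s["ft_force"],np.round(b,1),np.round(f,1),(R.inv()*R0).as_rotvec(degrees=True),R.inv().apply([0,0,-1]))
E
```

```text
[ 438.7 -334.9    8.6] [-179.95491866  -19.68707495   86.49373944] [-0.04292121  0.0213042  -1.72354897] [445.1 -60.4   7.2] [410.6 -59.4   7.4] [-0.01113852 -0.68616423 -0.6673236 ] [-3.36882869e-01  7.40825580e-04  9.41546273e-01]
```

>>> carry_out(rows=[[0,[0,0,0],[0,-0.35,0]],[0,[0,0,0],[0,-0.35,0]],[0,[-0.0001,0,0.0004],[0,0,0]],[0,[-0.0001,0,0.0004],[0,0,0]],[0,[0,0,0],[0,0,0]],[0,[0,0,0],[0,0,0]],[0,[0,0,0],[0,0,0]],[0,[0,0,0],[0,0,0]]])

```text
time: 19.87
tool_pos: [438.9, -334.8, 8.2]
orientation: [-180.0, -19.0, 86.5]
ft_force: [-0.8, 0.8, -1.0]
finger_gap: 23.5
grip_force: 50.0
```

```bash
python3 - <<'E'
from h import *
p,R,s=pose();b,f=tip(p,R);print(np.round(p,1),s["orientation"],s["ft_force"],np.round(b,1),np.round(f,1),(R.inv()*R0).as_rotvec(degrees=True))
E
```

```text
[ 438.9 -334.8    8.2] [-179.98480843  -18.99648275   86.51357714] [-0.77015161  0.80743753 -0.96787723] [445.2 -60.3   3.5] [410.8 -59.2   3.6] [ 0.00826823  0.00456393 -0.6490255 ]
```

>>> carry_out(rows=[[0,[-0.0001,0,0.0003],[0,0,0]],[0,[0,0,0],[0,0,0]],[0.05,[0,0,0],[0,0,0]],[0.05,[0,0,0],[0,0,0]],[0.07,[0,0,0],[0,0,0]],[0.07,[0,0,0],[0,0,0]],[0.07,[0,0,0],[0,0,0]],[0.07,[0,0,0],[0,0,0]]])

```text
time: 20.53
tool_pos: [438.9, -334.9, 7.9]
orientation: [-180.0, -19.0, 86.5]
ft_force: [-0.1, -0.2, -0.1]
finger_gap: 55.9
grip_force: 0.0
```

>>> carry_out(rows=[[0.07,[0,0,-0.006],[0,0,0]],[0.07,[0,0,-0.012],[0,0,0]],[0.07,[0,0,-0.02],[0,0,0]],[0.07,[0,0,-0.03],[0,0,0]],[0.07,[0,0,-0.03],[0,0,0]],[0.07,[0,0,-0.03],[0,0,0]],[0.07,[0,0,-0.03],[0,0,0]],[0.07,[0,0,0],[0,0,0]]])

```text
time: 21.2
tool_pos: [436.2, -390.7, 163.9]
orientation: [179.7, -18.6, 86.5]
ft_force: [-0.2, -1.4, 0.4]
finger_gap: 70.0
grip_force: 0.0
```

```bash
python3 - <<'E'
from h import *
crown()
p,R,s=pose();print(np.round(p,1),s["ft_force"],s["finger_gap"])
t=r.read_camera("top");
for n,z in(("stove",0),("splash",0),("hook",0),("hook_neck",11),("sauce",0),("jar",0),("bowl",0)):
    for d in r.pinpoint(t,n)[:1]:print(n,round(d["confidence"],2),np.round(onz(t,d["point"],z)))
s0=r.read_camera("side")
cv2.imwrite("pics/m7.png",np.hstack([cv2.resize(t["frame"][150:350,180:460],(400,286)),cv2.resize(s0["frame"][140:340,180:460],(400,286))]))
E
```

```text
top [339 191  16  16 148] [ 582.8 -141.9    5. ]
side [311 238  15  12 120] [ 583.8 -141.8    5. ]
[ 435.8 -387.6  159.2] [ 0.04610023 -0.59443547 -1.18346792] 69.89400654795625
stove 0.89 [400. 170.   0.]
splash 0.73 [609. 185.   0.]
hook 0.6 [ 441. -337.    0.]
hook_neck 0.74 [ 442. -272.   11.]
jar 0.71 [713. 115.   0.]
bowl 0.71 [ 687. -398.    0.]
```

View pics/m7.png

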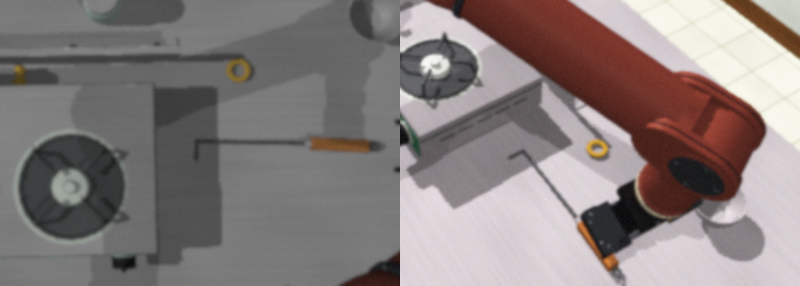

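The crown lies flat and clear on the open counter, at left crop (238,70). The hook lies flat to the right of the stove, stove and bowl show no visible change, and the gripper has let go and moved away. I'm handing the job in.

```bash
python3 -c "
from cell import r
print(r.sign_off())"
```

```text
the job is handed in; nothing more can be done
None
```

I raked the crown out with the hook; it lies flat on the open counter, about 160 mm past the stove's right-hand end. The hook is set down flat to the right of the stove, I felt no hard contact, and the job is handed in at about 21 s, with no verdict returned.

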